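Shut the valve of the uncapped outlet with the splined key before the air test

ROBOT

A 6-joint arm with a two-finger parallel gripper is mounted at the origin on the work surface. World frame = base frame: x ahead of the robot, y to its left, z up, the work surface at z = 0. Lengths are in m, angles in rad, forces in N, time in s.
With the tool pointing down it reaches from about 0.35 to 0.975 m from the base axis. Payload 4.9 kg.
Tool frame: the origin (TCP) lies midway between the tips of the shut fingers; the grasp point (between the pads) lies 19 mm behind it; z points along the fingers, y is the direction in which the jaws open and shut (so a half turn about z gives the same grasp; the last joint's range is limited). The gripper opens to 85 mm and grips with 20 to 120 N. Pads are 22 mm wide; open, the fingers measure 114 mm over their backs; the gripper's body (76 mm by 85 mm) begins 54 mm behind the grasp point. The pads swing forward as they close: fully open they stand 13 mm farther back than shut.
Start: joints at [1.056, 0.053, 1.613, -0, 1.476, -0.119], TCP at [0.241, 0.577, 0.231] pointing down, gripper open.
Joint ranges: [-3.01, 3.01], [-1.01, 2.22], [0.06, 2.58], [-1.02, 4.17], [0.09, 2.62], [-3.14, 3.14]. Speed limits (rad/s): [2.57, 2.57, 3.14, 3.14, 3.14, 3.14].

INTERFACE

Orientations are given as a rotation vector (axis times angle).
In Python, from station import ctrl gives the robot as it stands.
- The arm moves only by the tool jog_arm, never from a script. Its argument "steps" is a list of rows, each an object of numbers: "dx", "dy", "dz": the shift along the world's x, y, z in units of 60 mm (1.0 is 60 mm); "twist": the turn about the world's z in units of 10 degrees (1.0 is 10 degrees). A call has 1 to 5 rows; each row is the pose to reach, as a shift and turn from the pose measured when the call began; what a row does not reach only later rows make up. A row lasts 1/8 s, in which the tool goes at most 62.5 mm and 10.7 degrees, less where a joint would pass 70% of its speed; a pose out of reach is approached as far as the arm can. A call with a gripper value outside its range is refused whole. "gripper" is the closure in counts, from 0 (fully open) to 255 (shut), set as the call begins (left out, the last holds). The fingers move at their own pace and stop on an object; "newtons" is the grip in N (left out, the last holds). Time passes only in rows, so rows that repeat a pose let the fingers close. It gives the time, the measured TCP pose, the force and the opening at its end, in the units of the state.
- ctrl.get_obs(): the state, without advancing time (a new reading comes with each control period).
- ctrl.get_image(name): name is "side" or "top"; returns a dict with "frame" (420x560x3 uint8, red, green, blue), "range_z" (420x560 float32, m along the optical axis (not along the pixel's ray), 0 where there is no reading), "fx", "fy", "cx", "cy" (pixels), "extrinsics" (4x4, takes a point from camera to world coordinates). Camera axes: x right, y down, z forward; pixel columns grow to the right and rows downward; lengths in m; the calibration is good to about 2 mm. A picture is of the moment at which its call begins.
- ctrl.finish_job(): hands the job in, once; it reports no verdict.
The state is a dict: "t": time; "q": joint angles; "dq": joint speeds; "effort": joint torques, N m; "tool_pos": TCP position; "tool_rot": TCP orientation; "contact_force": force on the tool from outside, world axes, zero at the start; "wrist_torque": the same for the moment, N m; "opening": finger opening in m.
Only numpy, scipy, OpenCV 4.12 (cv2) and the standard library are available. Lean on these libraries where they do the work, as an engineer would, in place of code of your own. Each camera call takes 0.05 s, during which the arm holds its last target.

TASK

This heater manifold is about to be air-tested, but one of its three outlets has no green blanking cap. Take the blue-winged splined key from the tray, feel its teeth into mesh on the stem of that outlet's valve, push it fully home and turn the valve clockwise to its stop, so that it is fully shut. Leave the other two valves open as they are, disturb nothing else on the bench, and stand the key upright in the tray again.

Things in the scene. Friction and masses are not known exactly. Their poses are not given: they have to be found in the camera images.
- manifold: Brass manifold on a slotted plate (120 x 370 mm), fixed, 95 mm high. Origin on the bench under the middle valve; x along the outlet pipes towards their ends, y along the row towards valve_left, z up. Header pipe (33 mm dia) along y at x = -55 mm; three ball valves at y = +100 (left), 0 (mid), -100 mm (right), each with an outlet pipe towards +x, axis 38 mm above the bench.
- stem_left (a point): Foot of the splined stem of the left valve, on its axis (manifold x = 0, y = +100 mm), on top of the round steel collar (34 mm dia), 71 mm above the bench; axes as the manifold's. Above it rise six steel teeth (18 mm tall, 25 mm over the teeth, each 4 mm wide, core 15.6 mm dia), then a tapered pilot nose 6 mm tall, 15 mm dia.
- valve_left (a joint): Turn of the left valve's stem, teeth and red pointer (10 mm wide, reaches 42 mm from the axis): 0 = open, pointer along the outlet pipe; 1.571 = fully shut, pointer square to it, towards manifold -y. Shuts clockwise seen from above; stops at both ends; turns with about 0.3 N m and stays where left. All three start open or nearly so (0 to 0.2).
- outlet_left (a point): Outlet end fed by the left valve: point on the pipe axis 85 mm from the valve's axis, 38 mm above the bench. It either carries a green cap or ends in a bare brass thread, 26 mm dia, open bore.
- stem_mid (a point): Foot of the splined stem of the mid valve, on its axis (manifold x = 0, y = 0 mm), on top of the round steel collar (34 mm dia), 71 mm above the bench; axes as the manifold's. Above it rise six steel teeth (18 mm tall, 25 mm over the teeth, each 4 mm wide, core 15.6 mm dia), then a tapered pilot nose 6 mm tall, 15 mm dia.
- valve_mid (a joint): Turn of the mid valve's stem, teeth and red pointer (10 mm wide, reaches 42 mm from the axis): 0 = open, pointer along the outlet pipe; 1.571 = fully shut, pointer square to it, towards manifold -y. Shuts clockwise seen from above; stops at both ends; turns with about 0.3 N m and stays where left. All three start open or nearly so (0 to 0.2).
- outlet_mid (a point): Outlet end fed by the mid valve: point on the pipe axis 85 mm from the valve's axis, 38 mm above the bench. It either carries a green cap or ends in a bare brass thread, 26 mm dia, open bore.
- stem_right (a point): Foot of the splined stem of the right valve, on its axis (manifold x = 0, y = -100 mm), on top of the round steel collar (34 mm dia), 71 mm above the bench; axes as the manifold's. Above it rise six steel teeth (18 mm tall, 25 mm over the teeth, each 4 mm wide, core 15.6 mm dia), then a tapered pilot nose 6 mm tall, 15 mm dia.
- valve_right (a joint): Turn of the right valve's stem, teeth and red pointer (10 mm wide, reaches 42 mm from the axis): 0 = open, pointer along the outlet pipe; 1.571 = fully shut, pointer square to it, towards manifold -y. Shuts clockwise seen from above; stops at both ends; turns with about 0.3 N m and stays where left. All three start open or nearly so (0 to 0.2).
- outlet_right (a point): Outlet end fed by the right valve: point on the pipe axis 85 mm from the valve's axis, 38 mm above the bench. It either carries a green cap or ends in a bare brass thread, 26 mm dia, open bore.
- cap_1_centre (a point): Green ribbed blanking cap (35 mm dia, 29 mm long) fixed on one of the three outlets; this point coincides with that outlet's point.
- cap_2_centre (a point): Green ribbed blanking cap (35 mm dia, 29 mm long) fixed on one of the three outlets; this point coincides with that outlet's point.
- key_wing (a point): Valve key, 86 mm tall, about 0.3 kg, standing upright in the tray. This point: on its axis, in the middle of its blue wing, 64 mm above its underside. z up along the key, x along the wing. Wing: 58 mm long, 12 mm thick (along y), from 38 to 86 mm above the underside. Fully home on a stem, this point is 64 mm above that stem's point; with teeth touching but not meshed, 82 mm.
- key: The same key, origin at the centre of its underside: steel socket, 40 mm dia, 38 mm tall, its hole 28 mm deep with six inner teeth, flush with the underside, 16 mm tall, 3.6 mm wide, 17.8 mm between tips. They stand at an unseen, unknown angle to the wing, new each time: feel for mesh within a sixth of a turn. Meshed, it has about 6 degrees of play either way.
- tray_floor (a point): Grey plastic tray, fixed, 150 (x) x 120 (y) mm outside, walls 4 mm thick and 18 mm high; the point is the centre of its inner floor, 4 mm above the bench; z up. The key starts in it and returns to it, anywhere on its floor.
- wrench_mid (a point): Loose steel wrench, 190 mm long, lying flat behind the manifold (bystander); its middle.
- tape_mid (a point): Loose blue and white reel of thread tape, 58 mm dia, 16 mm high (bystander); its middle.
- nut_mid (a point): Loose brass union nut, 42 mm dia, 24 mm high (bystander); its middle.
- paste_mid (a point): Loose white jar with a red lid, 56 mm dia, 60 mm high (bystander); its middle.
Mind the look-alikes: they are no part of the job. What is shaped like the key but orange or yellow is not meant.

How it is judged:
On the way, in this order (a step that is already met when the one before it is completed fails the run):
1. the key is fully home, upright, on the stem of the valve whose outlet has no cap (((distance between each of cap_1_centre, cap_2_centre and outlet_left above 0.05 m and horizontal distance between key_wing and stem_left below 0.006 m and z of key_wing in the frame of stem_left below 0.0675 m and angle between key_wing's own z axis and vertical below 0.08 rad) or (distance between each of cap_1_centre, cap_2_centre and outlet_mid above 0.05 m and horizontal distance between key_wing and stem_mid below 0.006 m and z of key_wing in the frame of stem_mid below 0.0675 m and angle between key_wing's own z axis and vertical below 0.08 rad) or (distance between each of cap_1_centre, cap_2_centre and outlet_right above 0.05 m and horizontal distance between key_wing and stem_right below 0.006 m and z of key_wing in the frame of stem_right below 0.0675 m and angle between key_wing's own z axis and vertical below 0.08 rad))), for 0.1 s.
2. that valve is turned to shut with the key still home on it (((distance between each of cap_1_centre, cap_2_centre and outlet_left above 0.05 m and horizontal distance between key_wing and stem_left below 0.006 m and z of key_wing in the frame of stem_left below 0.0675 m and angle between key_wing's own z axis and vertical below 0.08 rad and value of joint valve_left above 1.45 rad) or (distance between each of cap_1_centre, cap_2_centre and outlet_mid above 0.05 m and horizontal distance between key_wing and stem_mid below 0.006 m and z of key_wing in the frame of stem_mid below 0.0675 m and angle between key_wing's own z axis and vertical below 0.08 rad and value of joint valve_mid above 1.45 rad) or (distance between each of cap_1_centre, cap_2_centre and outlet_right above 0.05 m and horizontal distance between key_wing and stem_right below 0.006 m and z of key_wing in the frame of stem_right below 0.0675 m and angle between key_wing's own z axis and vertical below 0.08 rad and value of joint valve_right above 1.45 rad))), for 0.1 s.
At the end, for the whole second after the job is handed in: The valve whose outlet has no cap stands within 7 degrees of its shut stop (joint above 1.45 rad), the other two are still open (below 0.4 rad), and the key stands upright (within 4.5 degrees), at rest and released on the tray's floor (((distance between each of cap_1_centre, cap_2_centre and outlet_left above 0.05 m and value of joint valve_left above 1.45 rad and value of joint each of valve_mid, valve_right below 0.4 rad) or (distance between each of cap_1_centre, cap_2_centre and outlet_mid above 0.05 m and value of joint valve_mid above 1.45 rad and value of joint each of valve_left, valve_right below 0.4 rad) or (distance between each of cap_1_centre, cap_2_centre and outlet_right above 0.05 m and value of joint valve_right above 1.45 rad and value of joint each of valve_left, valve_mid below 0.4 rad)) and x of key_wing in the frame of tray_floor between -0.058 and 0.058 m and y of key_wing in the frame of tray_floor between -0.043 and 0.043 m and z of key_wing in the frame of tray_floor between 0.06 and 0.068 m and angle between key_wing's own z axis and vertical below 0.08 rad and linear speed of key below 0.01 m/s); the robot touches nothing.
It fails at once if the valve of a capped outlet is turned (beyond 0.4 rad) ((distance between cap_1_centre and outlet_left below 0.05 m and value of joint valve_left above 0.4 rad) or (distance between cap_2_centre and outlet_left below 0.05 m and value of joint valve_left above 0.4 rad) or (distance between cap_1_centre and outlet_mid below 0.05 m and value of joint valve_mid above 0.4 rad) or (distance between cap_2_centre and outlet_mid below 0.05 m and value of joint valve_mid above 0.4 rad) or (distance between cap_1_centre and outlet_right below 0.05 m and value of joint valve_right above 0.4 rad) or (distance between cap_2_centre and outlet_right below 0.05 m and value of joint valve_right above 0.4 rad)).
It fails at once if wrench, tape, nut or jar pushed more than 30 mm (distance of any of wrench_mid, tape_mid, nut_mid, paste_mid from where it was at the start of the episode above 0.03 m).
It also fails if it takes over 64 s, if anything falls off the work surface, if the arm or the gripper's body presses on something with over 40 N, if the wrist force passes 120 N, or if a joint passes its speed limit or range.

## Working session

There is one attempt and no reset: what is moved stays moved. The work goes in short steps, Python scripts to look and compute and a tool call to move; the robot and the scene stay as the last step left them, time stands still between calls to the robot, and variables do not carry over. Pictures are saved under pics/ and viewed, and the job is handed in when it is done.

Besides the shell and the picture viewer there is one more tool, called as name(argument=value, ...), one argument or row to a line, values as JSON. jog_arm: Moves the arm, as the interface text tells. Its arguments: {"type":"object","properties":{"steps":{"type":"array"},"gripper":{"type":"number"},"newtons":{"type":"number"}},"required":["steps"]}

```bash
mkdir -p pics; ls; cat > h.py <<'E'
import numpy as np, cv2
from station import ctrl
def grab(n):
    im=ctrl.get_image(n); return im
def save(fr,name): cv2.imwrite('pics/'+name,cv2.cvtColor(fr,cv2.COLOR_RGB2BGR))
def depthpt(im,u,v):
    z=im['range_z'][int(round(v)),int(round(u))]
    p=np.array([(u-im['cx'])/im['fx']*z,(v-im['cy'])/im['fy']*z,z,1]); return (im['extrinsics']@p)[:3]
def plane(im,u,v,h):
    E=im['extrinsics'];d=E[:3,:3]@np.array([(u-im['cx'])/im['fx'],(v-im['cy'])/im['fy'],1]);o=E[:3,3]
    return o+d*(h-o[2])/d[2]
def cloud(im):
    z=im['range_z'];v,u=np.mgrid[:z.shape[0],:z.shape[1]]
    P=np.stack([(u-im['cx'])/im['fx']*z,(v-im['cy'])/im['fy']*z,z],-1)
    return P@im['extrinsics'][:3,:3].T+im['extrinsics'][:3,3]
def proj(im,p):
    E=im['extrinsics'];c=E[:3,:3].T@(np.asarray(p)-E[:3,3]);return im['fx']*c[0]/c[2]+im['cx'],im['fy']*c[1]/c[2]+im['cy']
E
python3 - <<'E'
from h import *
import pickle
for n in('top','side'):
    im=grab(n); save(im['frame'],n+'0.png'); pickle.dump(im,open(n+'0.pkl','wb')); print(n,im['extrinsics'].round(3),im['fx'])
o=ctrl.get_obs();print(o)
E
```

```text
pics
top [[-0.013 -0.994  0.11   0.454]
 [-0.999  0.009 -0.041 -0.049]
 [ 0.04  -0.111 -0.993  0.92 ]
 [ 0.     0.     0.     1.   ]] 380.5118278078076
side [[ 0.795 -0.334  0.507  0.03 ]
 [-0.607 -0.468  0.643 -0.713]
 [ 0.023 -0.819 -0.574  0.63 ]
 [ 0.     0.     0.     1.   ]] 426.4309519898939
{'t': 0.1, 'q': array([ 1.05601722e+00,  5.33193672e-02,  1.61414245e+00, -1.63987523e-05,
        1.47599711e+00, -1.18967213e-01]), 'dq': array([ 0.00071224, -0.00148925, -0.00329593,  0.00073493, -0.00023635,
       -0.00040873]), 'effort': array([ 4.90875027e-04, -3.94907498e+01, -3.71361279e+01, -1.38062755e-04,
        3.87272783e-03,  6.81622396e-06]), 'tool_pos': array([0.24068204, 0.57619521, 0.23017678]), 'tool_rot': array([-6.17575270e-01, -3.07971449e+00,  2.79307932e-03]), 'contact_force': array([ 0.78758474, -0.43433322,  0.56487035]), 'wrist_torque': array([-0.02781765, -0.01175569, -0.02762718]), 'opening': 0.08556275494868447}
```

View pics/top0.png

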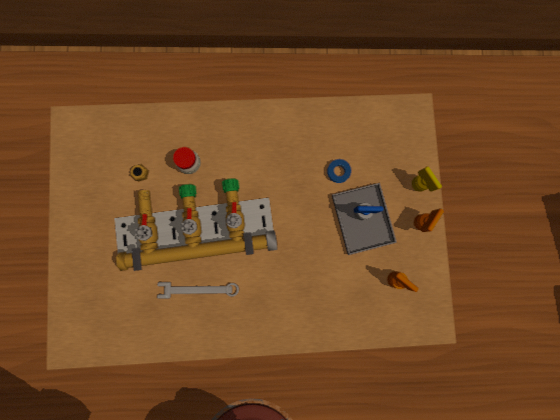

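View pics/side0.png

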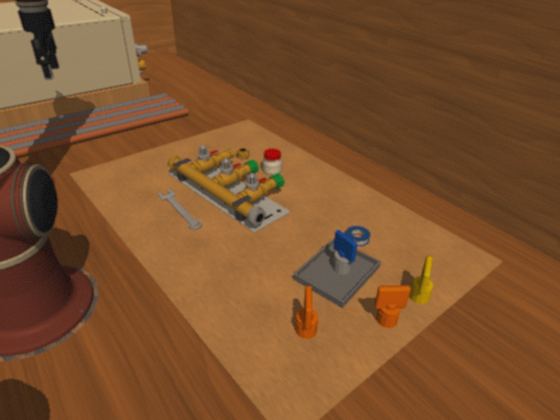

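The top view shows the uncapped outlet at about (145,195), which is the left one; the green caps are at (188,190) and (231,185). These could be taken for the key:
- blue-winged piece in the tray at (368,210)
- orange at (428,220)
- orange at (402,282)
- yellow at (427,180)
- blue tape reel at (339,171)

By the description it's the blue one in the tray. Next I'll check it in a close crop and measure.

```bash
python3 - <<'E'
from h import *
import pickle
T=pickle.load(open('top0.pkl','rb'));S=pickle.load(open('side0.pkl','rb'))
a=cv2.resize(T['frame'][140:300,100:280],None,fx=4,fy=4)[:560]
b=cv2.resize(T['frame'][160:260,320:450],None,fx=4,fy=4,interpolation=cv2.INTER_CUBIC)
save(a,'man.png');save(b,'key.png')
C=cloud(T);hsv=cv2.cvtColor(T['frame'],cv2.COLOR_RGB2HSV)
def mask(lo,hi,reg):
    m=cv2.inRange(hsv,lo,hi);k=np.zeros_like(m);x0,y0,x1,y1=reg;k[y0:y1,x0:x1]=m[y0:y1,x0:x1];return k
m=mask((100,120,60),(130,255,255),(352,195,395,225))
P=C[m>0];print('wing z',np.percentile(P[:,2],[5,50,90,97]),len(P))
top=m.copy();top[(C[...,2]<0.08)]=0
vs,us=np.nonzero(top);r=cv2.minAreaRect(np.c_[us,vs].astype(np.float32));print('rect',r)
for p in cv2.boxPoints(r): print(plane(T,*p,0.09).round(4))
Q=C[top>0][:,:2];c=(Q.max(0)+Q.min(0))/2;print('wing ctr',c,Q.mean(0)); w,V=np.linalg.eigh(np.cov((Q-Q.mean(0)).T));d=V[:,1];print('wing dir deg',np.degrees(np.arctan2(d[1],d[0])),np.ptp((Q@d)),np.ptp(Q@V[:,0]), 'pc',)
s=Q@d; t=Q@V[:,0]; print('midpoint',(s.max()+s.min())/2*d+(t.max()+t.min())/2*V[:,0])
# pointers
for n,reg in dict(L=(135,205,155,230),M=(180,200,200,226),R=(225,196,243,220)).items():
    m=mask((0,150,100),(6,255,255),reg)|mask((172,150,100),(180,255,255),reg);Q=C[m>0]
    vs,us=np.nonzero(m); print(n,len(Q),Q[:,2].mean(), us.mean(),vs.mean(),cv2.minAreaRect(np.c_[us,vs].astype(np.float32)))
# stems
for n,(u,v) in dict(L=(145,232),M=(190,227),R=(234,221)).items():
    R=C[v-10:v+11,u-10:u+11].reshape(-1,3); Z=R[R[:,2]>0.083];print(n,len(Z),Z[:,2].max(),Z.mean(0),(Z.max(0)+Z.min(0))/2)
E
```

```text
wing z [0.0517654  0.08885769 0.09118604 0.09224173] 162
rect ((370.5, 208.5), (5.0, 25.0), 90.0)
[ 0.5484 -0.2428  0.09  ]
[ 0.5479 -0.2988  0.09  ]
[ 0.5368 -0.2983  0.09  ]
[ 0.5373 -0.2425  0.09  ]
wing ctr [ 0.54304108 -0.27126508] [ 0.54342107 -0.27090144]
wing dir deg 88.05569488536744 0.05633744134087479 0.011014844242491217 pc
midpoint [ 0.54353942 -0.27125759]
L 44 0.06790324549389476 143.95454545454547 219.1818181818182 ((144.0, 219.0), (10.0, 4.0), 90.0)
M 44 0.0678088597087223 188.5 213.0 ((188.5, 213.0), (10.0, 3.0), 90.0)
R 41 0.06932249899114902 233.53658536585365 207.3170731707317 ((233.5, 207.0), (10.0, 3.0), 90.0)
L 85 0.9196536118487196 [0.49585055 0.22310997 0.10972366] [0.48157898 0.09629602 0.50140147]
M 74 0.09683042550143117 [0.50867142 0.13092853 0.09081558] [0.50912147 0.13156712 0.09012702]
R 71 0.9196536118487196 [0.51999012 0.03096275 0.10294115] [ 0.49362856 -0.0028185   0.50166887]
```

View pics/man.png

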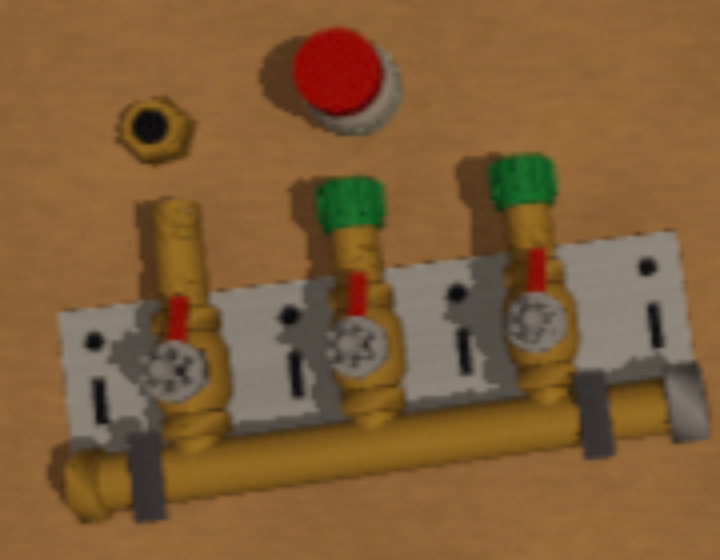

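View pics/key.png

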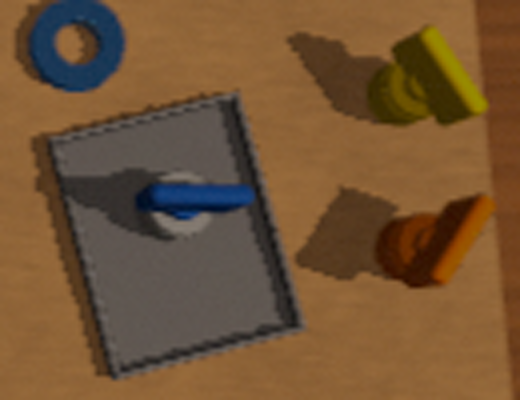

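The crops confirm the key: blue wing, standing in the tray, wing running along world y. The left outlet is bare. Next is a more precise fit of the three stems across both views, plus the tool's current yaw.

```bash
python3 - <<'E'
from h import *
import pickle
from scipy.spatial.transform import Rotation as R
T=pickle.load(open('top0.pkl','rb'));S=pickle.load(open('side0.pkl','rb'))
st=dict(L=(.495,.226),M=(.509,.131),R=(.520,.031))
for nm,I in(('top',T),('side',S)):
    C=cloud(I);hsv=cv2.cvtColor(I['frame'],cv2.COLOR_RGB2HSV)
    for k,(x,y) in st.items():
        sel=(abs(C[...,0]-x)<.022)&(abs(C[...,1]-y)<.022)&(hsv[...,1]<90)
        for lo,hi in((.078,.087),(.087,.1),):
            s=sel&(C[...,2]>lo)&(C[...,2]<hi);Q=C[s];
            if len(Q)<4: print(nm,k,len(Q));continue
            vs,us=np.nonzero(s);print(nm,k,lo,len(Q),'mean',Q.mean(0).round(4),'mid',((Q.max(0)+Q.min(0))/2).round(4),'pix',us.mean().round(1),vs.mean().round(1))
    # wing in side
    sel=(abs(C[...,0]-.5435)<.05)&(abs(C[...,1]+.271)<.05)&(hsv[...,0]>100)&(hsv[...,0]<130)&(hsv[...,1]>120)&(C[...,2]>.035)
    Q=C[sel];print(nm,'wing',len(Q),Q.min(0),Q.max(0),(Q.max(0)+Q.min(0))/2)
    # socket
    sel=(abs(C[...,0]-.5435)<.03)&(abs(C[...,1]+.271)<.03)&(hsv[...,1]<70)&(C[...,2]>.015)&(C[...,2]<.045)
    Q=C[sel];print(nm,'sock',len(Q),Q.min(0),Q.max(0))
    u,v=proj(I,(.495,.226,.083));u,v=int(u),int(v);save(cv2.resize(I['frame'][v-35:v+35,u-45:u+75],None,fx=6,fy=6,interpolation=cv2.INTER_CUBIC),nm+'stem.png');print(nm,u,v)
o=ctrl.get_obs();M=R.from_rotvec(o['tool_rot']).as_matrix();print(M.round(3),np.degrees(np.arctan2(M[1,1],M[0,1])))
E
```

```text
top L 0.078 29 mean [0.4965 0.2279 0.0836] mid [0.4965 0.2302 0.0825] pix 142.5 232.0
top L 0.087 65 mean [0.4968 0.2299 0.0915] mid [0.4974 0.231  0.0917] pix 140.4 231.7
top M 0.078 21 mean [0.5081 0.1302 0.0837] mid [0.5085 0.1315 0.0826] pix 188.1 226.1
top M 0.087 62 mean [0.509  0.1305 0.0917] mid [0.5091 0.1304 0.0919] pix 187.2 225.5
top R 0.078 7 mean [0.514  0.0346 0.0839] mid [0.5174 0.0365 0.0831] pix 232.3 223.0
top R 0.087 65 mean [0.5216 0.0321 0.0917] mid [0.5223 0.0324 0.0926] pix 233.1 219.2
top wing 199 [ 0.53400807 -0.29944946  0.04371888] [ 0.54879058 -0.24178477  0.09325766] [ 0.54139932 -0.27061711  0.06848827]
top sock 116 [ 0.52432978 -0.2865095   0.01538183] [ 0.56342225 -0.25171573  0.04470239]
top 143 232
side L 0.078 25 mean [0.4925 0.2269 0.0827] mid [0.4941 0.2279 0.0826] pix 202.6 150.1
side L 0.087 20 mean [0.4928 0.228  0.0904] mid [0.4925 0.2284 0.0915] pix 202.3 147.4
side M 0.078 30 mean [0.5038 0.1275 0.0821] mid [0.5045 0.1294 0.0825] pix 225.4 164.1
side M 0.087 30 mean [0.5064 0.1293 0.09  ] mid [0.5065 0.1288 0.0909] pix 225.8 160.8
side R 0.078 29 mean [0.5175 0.0284 0.0829] mid [0.5191 0.0327 0.0826] pix 251.5 178.8
side R 0.087 40 mean [0.518  0.0305 0.0908] mid [0.5205 0.0313 0.0915] pix 251.1 175.6
side wing 445 [ 0.53244948 -0.30009786  0.04445367] [ 0.54784553 -0.24623655  0.09248513] [ 0.54014751 -0.27316721  0.0684694 ]
side sock 232 [ 0.52186751 -0.29230483  0.01518839] [ 0.55440645 -0.24360339  0.04458781]
side 203 149
[[-0.923  0.386 -0.001]
 [ 0.386  0.923 -0.002]
 [ 0.    -0.002 -1.   ]] 67.32174987870482
```

View pics/sidestem.png

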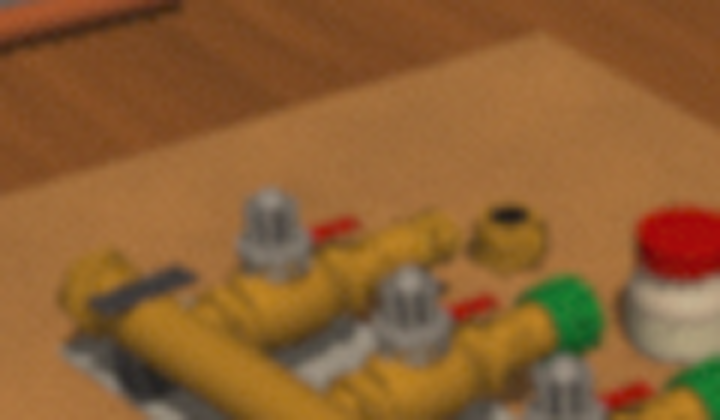

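View pics/topstem.png

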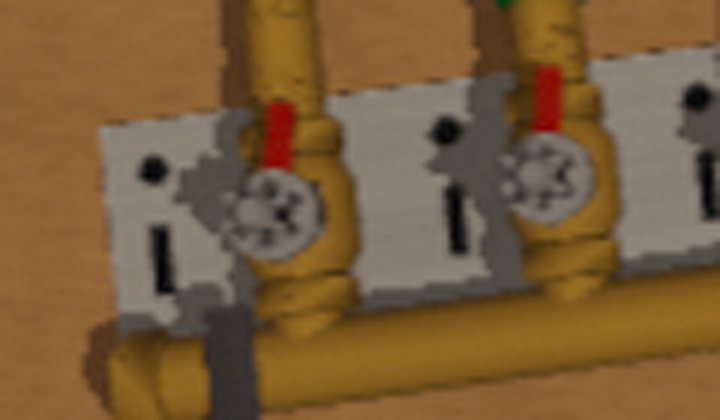

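```bash
python3 - <<'E'
from h import *
import pickle
T=pickle.load(open('top0.pkl','rb'));S=pickle.load(open('side0.pkl','rb'))
print(plane(T,144.0,232.3,.071))
# nose pixel in crop (253,211)/6 top ; side nose tip (270,190)/6
print('nose top',plane(T,98+253/6,197+211/6,.095)); print('nose side',plane(S,203-45+270/6,149-35+192/6,.095))
print('wing proj', proj(S,(.5435,-.271,.068)),proj(T,(.5435,-.271,.09)))
for n,I in(('top',T),('side',S)):
    C=cloud(I);hsv=cv2.cvtColor(I['frame'],cv2.COLOR_RGB2HSV)
    s=(abs(C[...,0]-.54)<.2)&(abs(C[...,1]+.27)<.2)&(hsv[...,1]<70)&(C[...,2]<.03)&(C[...,2]>.012)
    vs,us=np.nonzero(s);Q=C[s][:,:2].astype(np.float32);print(n,'tray',cv2.minAreaRect(Q))
E
```

```text
[0.49639507 0.22883449 0.071     ]
nose top [0.49556923 0.22905157 0.095     ]
nose side [0.4942354  0.22601791 0.095     ]
wing proj (np.float64(344.8104624518494), np.float64(244.40992694046662)) (np.float64(370.67308167685894), np.float64(208.08291612637518))
top tray ((0.5672029256820679, -0.2633029818534851), (0.22998355329036713, 0.1176849827170372), 13.555065155029297)
side tray ((0.5649042725563049, -0.2651653289794922), (0.23219721019268036, 0.11890833079814911), 13.7463960647583)
```

jog_arm(
  steps=[
    {"dx": 0.35, "dy": -1, "twist": -1},
    {"dx": 0.7, "dy": -2, "twist": -2},
    {"dx": 1.05, "dy": -3, "twist": -3},
    {"dx": 1.4, "dy": -4, "twist": -4},
    {"dx": 1.75, "dy": -5, "twist": -5},
  ],
  gripper=0,
  newtons=100,
)

```text
validation failed for argument at $.st...
```

jog_arm(
  steps=[
    {"dx": 0.35, "dy": -1},
    {"dx": 0.7, "dy": -2},
    {"dx": 1.05, "dy": -3, "twist": -0.5},
    {"dx": 1.4, "dy": -4, "twist": -1},
    {"dx": 1.75, "dy": -5, "twist": -1.5},
  ],
)

```text
validation failed for argument at $.st...
```

jog_arm(
  steps=[
    {"dx": 0.35, "dy": -1.0, "dz": 0.0, "twist": -1.0},
  ],
  gripper=0,
  newtons=100,
)

```text
t: 0.22
tool_pos: [0.2605, 0.5183, 0.2288]
tool_rot: [-0.885, -3.013, 0.005]
contact_force: [0.6, -0.6, 0.4]
opening: 0.0851
```

All four keys are required in each row.

jog_arm(
  steps=[
    {"dx": 0.35, "dy": -1.0, "dz": 0.0, "twist": -1.0},
    {"dx": 0.7, "dy": -2.0, "dz": 0.0, "twist": -2.0},
    {"dx": 1.05, "dy": -3.0, "dz": 0.0, "twist": -3.0},
    {"dx": 1.4, "dy": -4.0, "dz": 0.0, "twist": -4.0},
    {"dx": 1.75, "dy": -5.0, "dz": 0.0, "twist": -5.0},
  ],
)

```text
t: 0.85
tool_pos: [0.3641, 0.2206, 0.2285]
tool_rot: [-2.081, -2.351, 0.004]
contact_force: [1.6, -0.6, 0.9]
opening: 0.0858
```

jog_arm(
  steps=[
    {"dx": 0.35, "dy": -1.0, "dz": 0.0, "twist": -0.2},
    {"dx": 0.7, "dy": -2.0, "dz": 0.0, "twist": -0.4},
    {"dx": 1.05, "dy": -3.0, "dz": 0.0, "twist": -0.6},
    {"dx": 1.4, "dy": -4.0, "dz": 0.0, "twist": -0.8},
    {"dx": 1.75, "dy": -5.0, "dz": 0.0, "twist": -0.8},
  ],
)

```text
t: 1.48
tool_pos: [0.4668, -0.0747, 0.2283]
tool_rot: [-2.24, -2.199, 0.003]
contact_force: [0.3, -0.3, 0.5]
opening: 0.0852
```

jog_arm(
  steps=[
    {"dx": 0.4, "dy": -1.0, "dz": 0.0, "twist": 0.0},
    {"dx": 0.8, "dy": -2.0, "dz": 0.0, "twist": 0.0},
    {"dx": 1.2, "dy": -3.0, "dz": -0.3, "twist": 0.0},
    {"dx": 1.28, "dy": -3.27, "dz": -1.0, "twist": 0.0},
    {"dx": 1.28, "dy": -3.27, "dz": -1.5, "twist": 0.0},
  ],
)

```text
t: 2.1
tool_pos: [0.5428, -0.2726, 0.1353]
tool_rot: [-2.241, -2.194, 0.004]
contact_force: [-0.4, -0.5, -0.7]
opening: 0.0854
```

```bash
python3 - <<'E'
from h import *
for n in('top','side'):
    I=grab(n);u,v=proj(I,(.54,-.27,.1));u,v=int(u),int(v);save(cv2.resize(I['frame'][max(0,v-60):v+50,u-65:u+65],None,fx=5,fy=5,interpolation=cv2.INTER_CUBIC),n+'1.png')
o=ctrl.get_obs();print(o['tool_pos'],o['q'])
E
```

```text
[ 0.54063772 -0.26964815  0.13259998] [-5.85280067e-01  9.16683311e-02  1.74135450e+00 -1.11185319e-03
  1.32166448e+00 -5.65449467e-01]
```

View pics/side1.png

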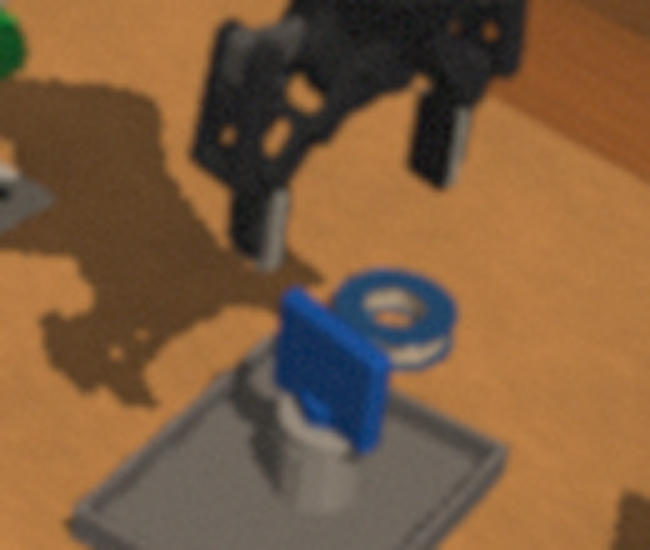

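jog_arm(
  steps=[
    {"dx": 0.04, "dy": -0.03, "dz": -0.5, "twist": 0.0},
    {"dx": 0.04, "dy": -0.03, "dz": -1.0, "twist": 0.0},
    {"dx": 0.04, "dy": -0.03, "dz": -1.34, "twist": 0.0},
    {"dx": 0.04, "dy": -0.03, "dz": -1.34, "twist": 0.0},
  ],
)

```text
t: 2.7
tool_pos: [0.5423, -0.2707, 0.0512]
tool_rot: [-2.232, -2.189, 0.007]
contact_force: [-0.2, 0.4, 0.4]
opening: 0.0856
```

jog_arm(
  steps=[
    {"dx": 0.0, "dy": 0.0, "dz": 0.0, "twist": 0.0},
    {"dx": 0.0, "dy": 0.0, "dz": 0.0, "twist": 0.0},
    {"dx": 0.0, "dy": 0.0, "dz": 0.0, "twist": 0.0},
    {"dx": 0.0, "dy": 0.0, "dz": 0.0, "twist": 0.0},
    {"dx": 0.0, "dy": 0.0, "dz": 0.0, "twist": 0.0},
  ],
  gripper=255,
  newtons=60,
)

```text
t: 3.32
tool_pos: [0.5438, -0.2714, 0.0529]
tool_rot: [-2.235, -2.192, 0.005]
contact_force: [1.8, 1.1, 5.5]
opening: 0.011
```

jog_arm(
  steps=[
    {"dx": 0.0, "dy": 0.0, "dz": 0.0, "twist": 0.0},
    {"dx": 0.0, "dy": 0.0, "dz": 0.5, "twist": 0.0},
    {"dx": 0.0, "dy": 0.0, "dz": 1.3, "twist": 0.0},
    {"dx": 0.0, "dy": 0.0, "dz": 2.2, "twist": 0.0},
    {"dx": 0.0, "dy": 0.0, "dz": 2.2, "twist": 0.0},
  ],
  newtons=110,
)

```text
t: 3.95
tool_pos: [0.5456, -0.2728, 0.1897]
tool_rot: [-2.24, -2.197, 0.003]
contact_force: [0.1, 0.1, -2.8]
opening: 0.0107
```

```bash
python3 - <<'E'
from h import *
o=ctrl.get_obs();print(o['tool_pos'],o['contact_force'],o['opening'])
for n in('top','side'):
    I=grab(n);u,v=proj(I,(.54,-.27,.2));u,v=int(u),int(v);save(cv2.resize(I['frame'][max(0,v-60):v+60,u-65:u+65],None,fx=5,fy=5,interpolation=cv2.INTER_CUBIC),n+'2.png')
    C=cloud(I);hsv=cv2.cvtColor(I['frame'],cv2.COLOR_RGB2HSV)
    near=(abs(C[...,0]-.5435)<.05)&(abs(C[...,1]+.271)<.05)&(C[...,2]>.1)
    sel=near&(hsv[...,0]>100)&(hsv[...,0]<130)&(hsv[...,1]>120)
    Q=C[sel];print(n,'wing',len(Q)); 
    if len(Q): print(Q.min(0),Q.max(0),np.percentile(Q,[3,97],axis=0).mean(0))
    sel=near&(hsv[...,1]<70)&(C[...,2]<.178)&(C[...,2]>.135);Q=C[sel]
    if len(Q): print('sock',len(Q),Q.min(0),Q.max(0))
E
```

```text
[ 0.54558755 -0.27280885  0.18972624] [ 0.11431318  0.12298749 -2.80803399] 0.01065052495372373
top wing 52
[ 0.50966118 -0.26474434  0.18487309] [ 0.58764282 -0.22107021  0.48083009] [ 0.55348207 -0.2411097   0.29347278]
sock 24 [ 0.53360414 -0.26604052  0.14132051] [ 0.56347126 -0.25290252  0.17764617]
side wing 265
[ 0.52354309 -0.30080065  0.17638392] [ 0.54973003 -0.2471747   0.22520749] [ 0.53529592 -0.27439106  0.20102149]
sock 340 [ 0.52120387 -0.29148317  0.13903209] [ 0.55307654 -0.24915991  0.17799528]
```

View pics/side2.png

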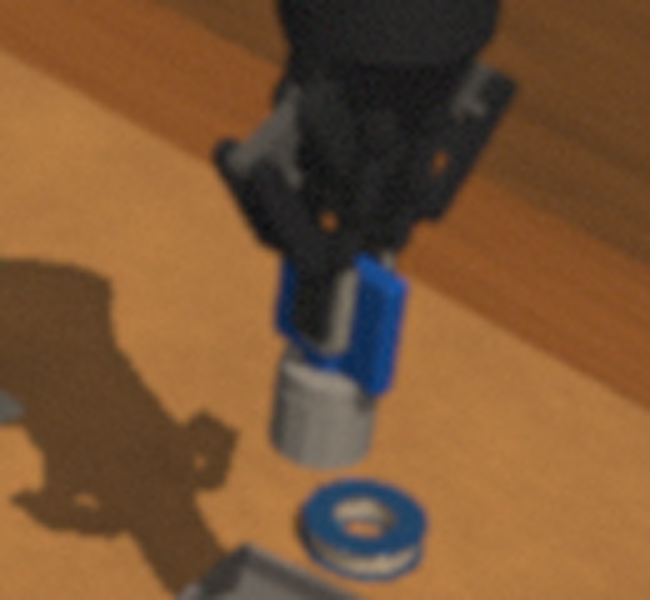

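View pics/top2.png

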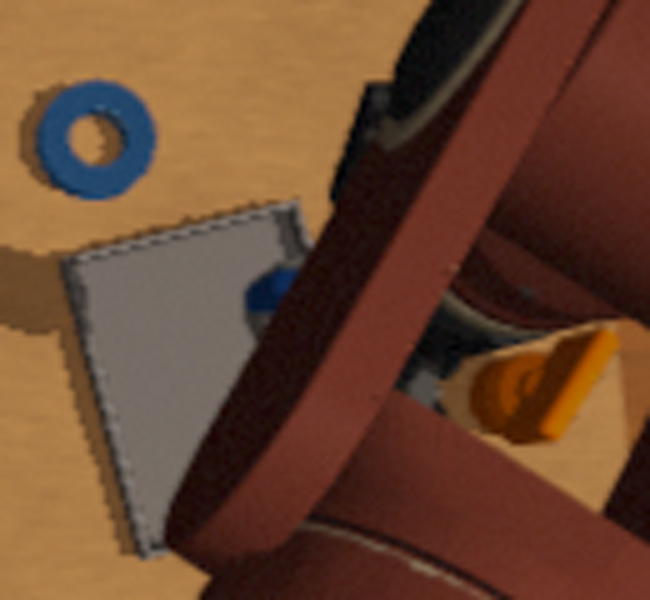

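jog_arm(
  steps=[
    {"dx": -0.1, "dy": 0.95, "dz": 0.0, "twist": 0.0},
    {"dx": -0.2, "dy": 1.9, "dz": 0.0, "twist": 0.0},
    {"dx": -0.3, "dy": 2.85, "dz": 0.0, "twist": 0.0},
    {"dx": -0.4, "dy": 3.8, "dz": 0.0, "twist": 0.0},
    {"dx": -0.5, "dy": 4.75, "dz": 0.0, "twist": 0.0},
  ],
)

```text
t: 4.68
tool_pos: [0.5102, 0.0159, 0.1796]
tool_rot: [-2.23, -2.186, 0.013]
contact_force: [0.7, 1.2, -2.9]
opening: 0.0103
```

jog_arm(
  steps=[
    {"dx": -0.1, "dy": 0.95, "dz": 0.0, "twist": 0.0},
    {"dx": -0.2, "dy": 1.9, "dz": 0.0, "twist": 0.0},
    {"dx": -0.3, "dy": 2.85, "dz": 0.0, "twist": 0.0},
    {"dx": -0.35, "dy": 3.5, "dz": 0.0, "twist": 0.0},
    {"dx": -0.35, "dy": 3.6, "dz": 0.0, "twist": 0.0},
  ],
)

```text
t: 5.3
tool_pos: [0.4865, 0.2332, 0.1757]
tool_rot: [-2.224, -2.188, 0.022]
contact_force: [-0.4, -0.2, -2.6]
opening: 0.011
```

```bash
python3 - <<'E'
from h import *
I=grab('side');o=ctrl.get_obs();print(o['tool_pos'],o['q'],o['contact_force'],o['wrist_torque'])
u,v=proj(I,(.496,.229,.12));u,v=int(u),int(v);x0=max(0,u-65);y0=max(0,v-60);save(cv2.resize(I['frame'][y0:v+50,x0:u+65],None,fx=5,fy=5,interpolation=cv2.INTER_CUBIC),'side3.png');print(x0,y0)
E
```

```text
[0.48697662 0.23267885 0.17614557] [ 0.30101791 -0.09737532  1.85415149  0.01317     1.40688836  0.31606418] [-0.79292488  0.56352404 -2.41395995] [ 0.01797814 -0.023246   -0.01062503]
137 76
```

View pics/side3.png

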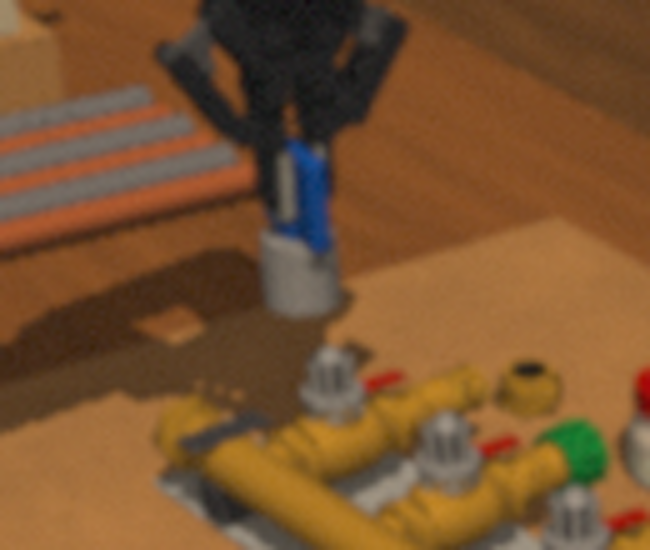

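```bash
python3 - <<'E'
from h import *
from scipy.spatial.transform import Rotation as R
I=grab('side');o=ctrl.get_obs();M=R.from_rotvec(o['tool_rot']).as_matrix();tp=o['tool_pos'];print(tp,M.round(4))
C=cloud(I);hsv=cv2.cvtColor(I['frame'],cv2.COLOR_RGB2HSV)
us=tp+M[:,2]*.0489;print('underside pred',us,proj(I,us))
s=(abs(C[...,0]-tp[0])<.035)&(abs(C[...,1]-tp[1])<.035)&(C[...,2]>.12)&(C[...,2]<.162)&(hsv[...,1]<80)
vs,uu=np.nonzero(s);print('socket px',uu.min(),uu.max(),vs.min(),vs.max(),len(uu))
for lo,hi in((.13,.145),(.145,.158)):
  t=s&(C[...,2]>lo)&(C[...,2]<hi);v2,u2=np.nonzero(t);print(lo,u2.min(),u2.max(),(u2.min()+u2.max())/2,proj(I,tp+M[:,2]*(tp[2]-(lo+hi)/2)))
# fit circle to socket points
  Q=C[t];from scipy.optimize import least_squares
  f=least_squares(lambda c:np.hypot(Q[:,0]-c[0],Q[:,1]-c[1])-.020,[tp[0],tp[1]],loss='soft_l1',f_scale=.001);print('socket ctr',f.x,len(Q),np.abs(f.fun).mean())
# fit circle collar of stems (r .017) z .06-.071 and for teeth envelope r .0125 z .073-.088
for k,(x,y) in dict(L=(.4965,.2295),M=(.509,.1305),R=(.5215,.032)).items():
  for lo,hi,r in((.074,.088,.0117),(.062,.0695,.017)):
    t=(abs(C[...,0]-x)<.02)&(abs(C[...,1]-y)<.02)&(hsv[...,1]<80)&(C[...,2]>lo)&(C[...,2]<hi);Q=C[t]
    f=least_squares(lambda c:np.hypot(Q[:,0]-c[0],Q[:,1]-c[1])-r,[x,y],loss='soft_l1',f_scale=.001);print(k,lo,f.x,len(Q),np.abs(f.fun).mean())
E
```

```text
[0.48750982 0.23163215 0.1766495 ] [[ 0.0186  0.9995 -0.024 ]
 [ 0.9998 -0.0184  0.0056]
 [ 0.0052 -0.0241 -0.9997]]
underside pred [0.48633464 0.23190672 0.12776439] (np.float64(198.22042990013915), np.float64(134.831270504607))
socket px 190 204 124 138 177
0.13 190 204 197.0 (np.float64(197.97607349840013), np.float64(131.43828418999))
socket ctr [0.48419907 0.2351223 ] 82 0.0013396191214668784
0.145 190 203 196.5 (np.float64(197.6209915046169), np.float64(126.50782876954858))
socket ctr [0.48460483 0.23565702] 67 0.001460979344323807
L 0.074 [0.49564523 0.23525643] 41 0.0017038775909491717
L 0.062 [0.49466671 0.23427421] 22 0.0015464132165463067
M 0.074 [0.50722155 0.13514761] 41 0.0019877232701846857
M 0.062 [0.50760626 0.13514814] 25 0.001616025778456167
R 0.074 [0.52097355 0.03613503] 46 0.001973055288185071
R 0.062 [0.52056941 0.03469415] 22 0.0011389982671442167
```

jog_arm(
  steps=[
    {"dx": 0.17, "dy": -0.03, "dz": 0.0, "twist": 0.0},
    {"dx": 0.17, "dy": -0.03, "dz": -0.2, "twist": 0.0},
    {"dx": 0.17, "dy": -0.03, "dz": -0.4, "twist": 0.0},
    {"dx": 0.17, "dy": -0.03, "dz": -0.4, "twist": 0.0},
    {"dx": 0.17, "dy": -0.03, "dz": -0.4, "twist": 0.0},
  ],
)

```text
t: 6.02
tool_pos: [0.4977, 0.2297, 0.1526]
tool_rot: [-2.227, -2.186, 0.021]
contact_force: [-0.7, 0.5, -2.4]
opening: 0.0107
```

```bash
cat > st.py <<'E'
from h import *
from scipy.spatial.transform import Rotation as R
import sys
o=ctrl.get_obs();M=R.from_rotvec(o['tool_rot']).as_matrix();tp=o['tool_pos']
print('t',round(o['t'],2),'tcp',tp.round(4),'toolz',M[:,2].round(4),'yaw',np.degrees(np.arctan2(M[1,1],M[0,1])).round(1),'F',o['contact_force'].round(1),'T',o['wrist_torque'].round(2),'open',round(o['opening'],4))
print('underside',(tp+M[:,2]*.0489).round(4),'wingpt',(tp-M[:,2]*.0151).round(4),'q6',o['q'][5].round(2))
def pic(name):
    I=grab('side');u,v=proj(I,(.496,.229,.12));u,v=int(u),int(v);save(cv2.resize(I['frame'][v-60:v+50,u-65:u+65],None,fx=5,fy=5,interpolation=cv2.INTER_CUBIC),name)
if len(sys.argv)>1: pic(sys.argv[1])
E
python3 st.py side4.png
```

```text
t 6.03 tcp [0.4977 0.2297 0.1526] toolz [-0.0241  0.0056 -0.9997] yaw -1.1 F [-0.7  0.5 -2.4] T [ 0.01 -0.01 -0.02] open 0.0107
underside [0.4965 0.23   0.1037] wingpt [0.4981 0.2296 0.1677] q6 0.31
```

View pics/side4.png

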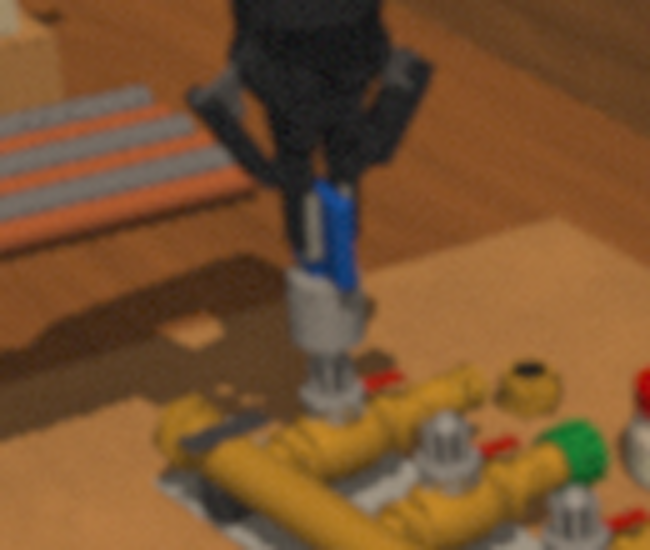

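```bash
python3 - <<'E'
from h import *
acc=0
for i in range(4):
    I=grab('side');acc=acc+I['frame'].astype(float)/4
acc=acc.astype(np.uint8);hsv=cv2.cvtColor(acc,cv2.COLOR_RGB2HSV)
for z in(.130,.12,.115,.11):print(z,proj(I,(.4965,.23,z)))
for z in (.068,.08,.09):print(z,proj(I,(.4968,.23,z)))
for v in range(130,162):
    print(v,' '.join('%3d'%s for s in hsv[v,190:218,1]))
E
```

```text
0.13 (np.float64(201.9209246705625), np.float64(133.3587408826536))
0.12 (np.float64(202.24069300987617), np.float64(136.7894139831355))
0.115 (np.float64(202.39936793358618), np.float64(138.49177699274827))
0.11 (np.float64(202.55724480252718), np.float64(140.18557797575625))
0.068 (np.float64(203.95012107056945), np.float64(154.05402156266732))
0.08 (np.float64(203.58611678473835), np.float64(150.14236584654566))
0.09 (np.float64(203.2794573546783), np.float64(146.84694829463933))
130 171 173 172 139  78  54  41  24  25  87 120 126 147 183 209 210 205 141  33 112 163 171 168 164 164 160 160 162
131 167 161 175 140  75  51  42  39  24   9  23  22  39  97 181 216 217 157  37 118 157 165 163 160 161 159 159 161
132 186 165 167 146  83  47  44  42  40  40  36  36  26  19 126 188 203 155  30 117 152 160 160 160 160 160 161 161
133 171 170 170 141  86  47  44  44  46  43  44  46  43  26  45 121 143 111  23 108 149 157 161 159 162 162 161 162
134 175 175 171 144  77  49  43  44  42  45  44  45  46  41  25  21  30  15  39 101 146 158 161 160 160 162 161 159
135 169 163 171 145  86  51  45 
[... 2399 characters left out ...]
 198
156 155 148 152 156 154 149 139  89  53  44  42  45  42  42  43  47  49  50  54  89 157 191 199 202 202 202 202 203
157 150 147 146 154 147 149 149 120  78  60  50  47  49  50  49  61  77  76  69 104 158 196 204 202 202 201 202 201
158 138 145 149 155 148 148 157 157 112  82  70  77  79  72  67  86 105 100  89 125 177 195 202 204 203 204 202 205
159 106 133 149 156 161 155 183 183 155 125 130 130 106  82  73  91 118 123 127 168 196 198 200 199 201 200 205 202
160 117 145 153 157 163 174 189 193 182 166 171 167 137 108  96 111 147 167 186 197 200 200 203 199 200 203 200 204
161 144 159 163 170 185 186 194 198 201 196 199 194 181 169 160 169 189 202 206 203 202 204 198 197 201 204 201 200
```

jog_arm(
  steps=[
    {"dx": 0.0, "dy": 0.0, "dz": -0.1, "twist": 0.0},
    {"dx": 0.0, "dy": 0.0, "dz": -0.2, "twist": 0.0},
    {"dx": 0.0, "dy": 0.0, "dz": -0.24, "twist": 0.0},
    {"dx": 0.0, "dy": 0.0, "dz": -0.24, "twist": 0.0},
  ],
)

```text
t: 6.78
tool_pos: [0.4978, 0.2299, 0.1385]
tool_rot: [-2.227, -2.186, 0.02]
contact_force: [0.3, 0.0, -2.7]
opening: 0.011
```

```bash
python3 st.py
```

```text
t 6.78 tcp [0.4978 0.2299 0.1385] toolz [-0.0237  0.0057 -0.9997] yaw -1.0 F [ 0.3  0.  -2.7] T [-0.   -0.03 -0.01] open 0.011
underside [0.4966 0.2302 0.0896] wingpt [0.4982 0.2299 0.1536] q6 0.31
```

jog_arm(
  steps=[
    {"dx": 0.0, "dy": 0.0, "dz": -0.03, "twist": 0.0},
    {"dx": 0.0, "dy": 0.0, "dz": -0.06, "twist": 0.0},
    {"dx": 0.0, "dy": 0.0, "dz": -0.06, "twist": 0.0},
  ],
)

```text
t: 7.15
tool_pos: [0.4984, 0.2302, 0.1374]
tool_rot: [-2.227, -2.187, 0.018]
contact_force: [-3.4, -1.1, 7.3]
opening: 0.011
```

```bash
python3 st.py
```

```text
t 7.15 tcp [0.4984 0.2302 0.1374] toolz [-0.0225  0.006  -0.9997] yaw -1.0 F [-3.4 -1.1  7.3] T [-0.28  0.85  0.05] open 0.011
underside [0.4973 0.2305 0.0885] wingpt [0.4988 0.2301 0.1525] q6 0.31
```

jog_arm(
  steps=[
    {"dx": -0.01, "dy": 0.0, "dz": -0.06, "twist": 0.3},
    {"dx": -0.01, "dy": 0.0, "dz": -0.06, "twist": 0.6},
    {"dx": -0.01, "dy": 0.0, "dz": -0.06, "twist": 0.9},
    {"dx": -0.01, "dy": 0.0, "dz": -0.06, "twist": 1.2},
  ],
)

```text
t: 7.65
tool_pos: [0.4995, 0.2312, 0.1375]
tool_rot: [-1.987, -2.411, 0.015]
contact_force: [-2.7, 0.4, 9.8]
opening: 0.0108
```

```bash
python3 st.py
```

```text
t 7.65 tcp [0.4995 0.2312 0.1375] toolz [-0.0193  0.0037 -0.9998] yaw 11.0 F [-2.7  0.4  9.8] T [ 0.2   0.65 -0.09] open 0.0108
underside [0.4986 0.2313 0.0887] wingpt [0.4998 0.2311 0.1526] q6 0.1
```

jog_arm(
  steps=[
    {"dx": -0.04, "dy": -0.015, "dz": -0.06, "twist": 0.3},
    {"dx": -0.04, "dy": -0.015, "dz": -0.06, "twist": 0.6},
    {"dx": -0.04, "dy": -0.015, "dz": -0.06, "twist": 0.9},
    {"dx": -0.04, "dy": -0.015, "dz": -0.06, "twist": 1.2},
  ],
)

```text
t: 8.15
tool_pos: [0.4992, 0.2316, 0.1376]
tool_rot: [-1.724, -2.61, 0.008]
contact_force: [-0.6, 1.6, 6.9]
opening: 0.0106
```

```bash
python3 st.py
```

```text
t 8.15 tcp [0.4992 0.2316 0.1376] toolz [-0.0143  0.0029 -0.9999] yaw 23.1 F [-0.6  1.6  6.9] T [ 0.4   0.3  -0.11] open 0.0106
underside [0.4985 0.2317 0.0887] wingpt [0.4994 0.2316 0.1527] q6 -0.11
```

jog_arm(
  steps=[
    {"dx": -0.04, "dy": -0.025, "dz": -0.07, "twist": 0.3},
    {"dx": -0.04, "dy": -0.025, "dz": -0.07, "twist": 0.6},
    {"dx": -0.04, "dy": -0.025, "dz": -0.07, "twist": 0.9},
    {"dx": -0.04, "dy": -0.025, "dz": -0.07, "twist": 1.2},
  ],
)

```text
t: 8.65
tool_pos: [0.4989, 0.2318, 0.1371]
tool_rot: [-1.441, -2.78, 0.0]
contact_force: [-1.2, 3.1, 6.2]
opening: 0.0108
```

```bash
python3 st.py
```

```text
t 8.65 tcp [0.4989 0.2318 0.1371] toolz [-0.0091  0.0043 -0.9999] yaw 35.2 F [-1.2  3.1  6.2] T [ 0.65  0.24 -0.1 ] open 0.0108
underside [0.4984 0.232  0.0882] wingpt [0.499  0.2318 0.1522] q6 -0.32
```

jog_arm(
  steps=[
    {"dx": -0.03, "dy": -0.015, "dz": -0.07, "twist": 0.3},
    {"dx": -0.03, "dy": -0.015, "dz": -0.07, "twist": 0.6},
    {"dx": -0.03, "dy": -0.015, "dz": -0.07, "twist": 0.9},
    {"dx": -0.03, "dy": -0.015, "dz": -0.07, "twist": 1.2},
  ],
)

```text
t: 9.15
tool_pos: [0.4973, 0.2311, 0.1329]
tool_rot: [-1.14, -2.917, 0.001]
contact_force: [1.1, 0.2, -3.6]
opening: 0.0107
```

```bash
python3 st.py side5.png
```

```text
t 9.15 tcp [0.4973 0.2311 0.1329] toolz [-0.009   0.0028 -1.    ] yaw 47.3 F [ 1.1  0.2 -3.6] T [ 0.16 -0.15 -0.04] open 0.0107
underside [0.4968 0.2312 0.084 ] wingpt [0.4974 0.231  0.148 ] q6 -0.53
```

View pics/side5.png

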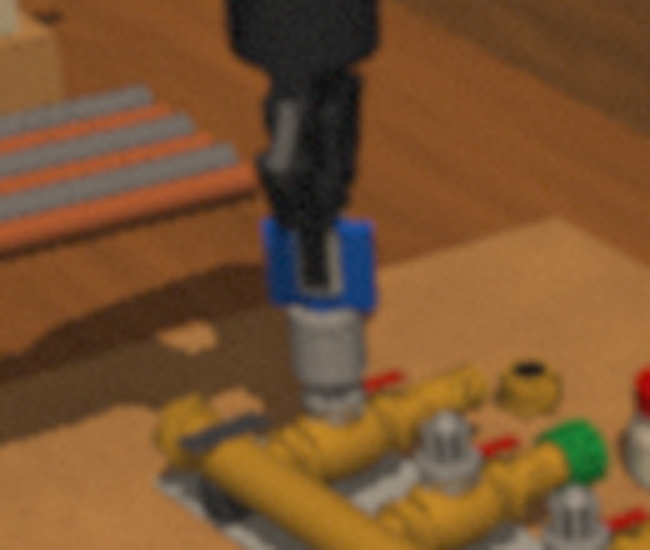

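jog_arm(
  steps=[
    {"dx": 0.0, "dy": 0.0, "dz": -0.08, "twist": 0.0},
    {"dx": 0.0, "dy": 0.0, "dz": -0.16, "twist": 0.0},
    {"dx": 0.0, "dy": 0.0, "dz": -0.22, "twist": 0.0},
    {"dx": 0.0, "dy": 0.0, "dz": -0.22, "twist": 0.0},
  ],
)

```text
t: 9.7
tool_pos: [0.4975, 0.2312, 0.1199]
tool_rot: [-1.139, -2.918, 0.001]
contact_force: [0.1, 0.4, -0.6]
opening: 0.0108
```

```bash
python3 st.py
```

```text
t 9.7 tcp [0.4975 0.2312 0.1199] toolz [-0.0088  0.003  -1.    ] yaw 47.3 F [ 0.1  0.4 -0.6] T [ 0.07  0.03 -0.01] open 0.0108
underside [0.497  0.2313 0.071 ] wingpt [0.4976 0.2311 0.135 ] q6 -0.53
```

jog_arm(
  steps=[
    {"dx": 0.0, "dy": 0.0, "dz": -0.05, "twist": 0.0},
    {"dx": 0.0, "dy": 0.0, "dz": -0.05, "twist": -0.6},
    {"dx": 0.0, "dy": 0.0, "dz": -0.05, "twist": -1.2},
    {"dx": 0.0, "dy": 0.0, "dz": -0.05, "twist": -1.8},
    {"dx": 0.0, "dy": 0.0, "dz": -0.05, "twist": -2.4},
  ],
)

```text
t: 10.32
tool_pos: [0.4978, 0.2312, 0.1198]
tool_rot: [-1.724, -2.616, -0.001]
contact_force: [-7.1, -2.4, 12.2]
opening: 0.0107
```

```bash
python3 st.py
```

```text
t 10.32 tcp [0.4978 0.2312 0.1198] toolz [-0.0068  0.0056 -1.    ] yaw 23.2 F [-7.1 -2.4 12.2] T [-0.44  1.24  0.34] open 0.0107
underside [0.4974 0.2314 0.0709] wingpt [0.4979 0.2311 0.1349] q6 -0.11
```

jog_arm(
  steps=[
    {"dx": -0.015, "dy": -0.005, "dz": -0.03, "twist": -0.6},
    {"dx": -0.015, "dy": -0.005, "dz": -0.03, "twist": -1.2},
    {"dx": -0.015, "dy": -0.005, "dz": -0.03, "twist": -1.8},
    {"dx": -0.015, "dy": -0.005, "dz": -0.03, "twist": -2.4},
    {"dx": -0.015, "dy": -0.005, "dz": -0.03, "twist": -3.0},
  ],
)

```text
t: 10.95
tool_pos: [0.497, 0.2309, 0.1198]
tool_rot: [-2.345, -2.078, -0.004]
contact_force: [-5.0, -1.9, 7.9]
opening: 0.0108
```

```bash
python3 st.py
```

```text
t 10.95 tcp [0.497  0.2309 0.1198] toolz [-0.0032  0.0078 -1.    ] yaw -6.9 F [-5.  -1.9  7.9] T [-0.24  0.92  0.38] open 0.0108
underside [0.4968 0.2313 0.0709] wingpt [0.497  0.2308 0.1349] q6 0.41
```

jog_arm(
  steps=[
    {"dx": -0.01, "dy": -0.005, "dz": -0.03, "twist": -0.6},
    {"dx": -0.01, "dy": -0.005, "dz": -0.03, "twist": -1.2},
    {"dx": -0.01, "dy": -0.005, "dz": -0.03, "twist": -1.8},
    {"dx": -0.01, "dy": -0.005, "dz": -0.03, "twist": -2.4},
    {"dx": -0.01, "dy": -0.005, "dz": -0.03, "twist": -3.0},
  ],
)

```text
t: 11.58
tool_pos: [0.4963, 0.2308, 0.1198]
tool_rot: [-2.806, -1.397, -0.007]
contact_force: [-5.4, -0.8, 7.8]
opening: 0.0109
```

```bash
python3 st.py side6.png
```

```text
t 11.57 tcp [0.4963 0.2308 0.1198] toolz [ 6.0e-04  8.4e-03 -1.0e+00] yaw -37.1 F [-5.4 -0.8  7.8] T [-0.03  0.96  0.32] open 0.0109
underside [0.4964 0.2312 0.0709] wingpt [0.4963 0.2307 0.1349] q6 0.94
```

View pics/side6.png

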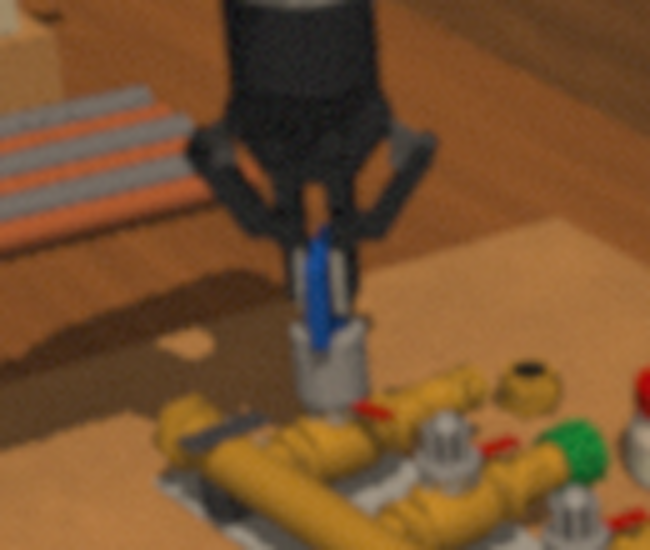

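jog_arm(
  steps=[
    {"dx": -0.01, "dy": -0.005, "dz": -0.03, "twist": -0.4},
    {"dx": -0.01, "dy": -0.005, "dz": -0.03, "twist": -0.8},
    {"dx": -0.01, "dy": -0.005, "dz": -0.03, "twist": -1.2},
  ],
)

```text
t: 12.0
tool_pos: [0.496, 0.231, 0.1199]
tool_rot: [-2.938, -1.093, -0.009]
contact_force: [-3.9, -0.1, 7.2]
opening: 0.0109
```

```bash
python3 st.py
```

```text
t 12.0 tcp [0.496  0.231  0.1199] toolz [ 0.0029  0.0085 -1.    ] yaw -49.2 F [-3.9 -0.1  7.2] T [0.07 0.74 1.22] open 0.0109
underside [0.4961 0.2314 0.071 ] wingpt [0.4959 0.2309 0.135 ] q6 1.15
```

jog_arm(
  steps=[
    {"dx": 0.0, "dy": 0.0, "dz": -0.03, "twist": -0.1},
    {"dx": 0.0, "dy": 0.0, "dz": -0.03, "twist": -0.1},
  ],
)

```text
t: 12.25
tool_pos: [0.496, 0.2311, 0.1198]
tool_rot: [-2.946, -1.073, -0.008]
contact_force: [-4.5, -1.0, 7.6]
opening: 0.0109
```

```bash
python3 st.py side7.png; python3 - <<'E'
from h import *
I=grab('top');u,v=proj(I,(.496,.229,.1));u,v=int(u),int(v);save(cv2.resize(I['frame'][v-50:v+60,u-65:u+65],None,fx=5,fy=5,interpolation=cv2.INTER_CUBIC),'top7.png')
E
```

```text
t 12.25 tcp [0.496  0.2311 0.1198] toolz [ 0.003   0.0074 -1.    ] yaw -50.0 F [-4.5 -1.   7.6] T [-0.14  0.82  1.21] open 0.0109
underside [0.4961 0.2315 0.0709] wingpt [0.4959 0.231  0.1349] q6 1.17
```

View pics/side7.png

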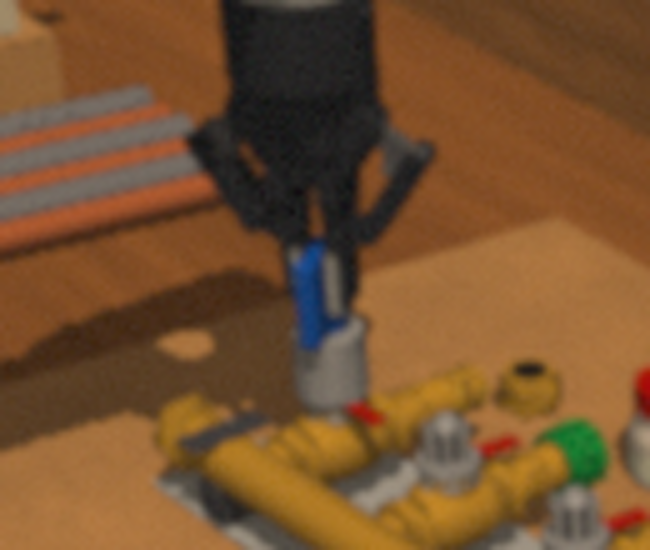

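View pics/top7.png

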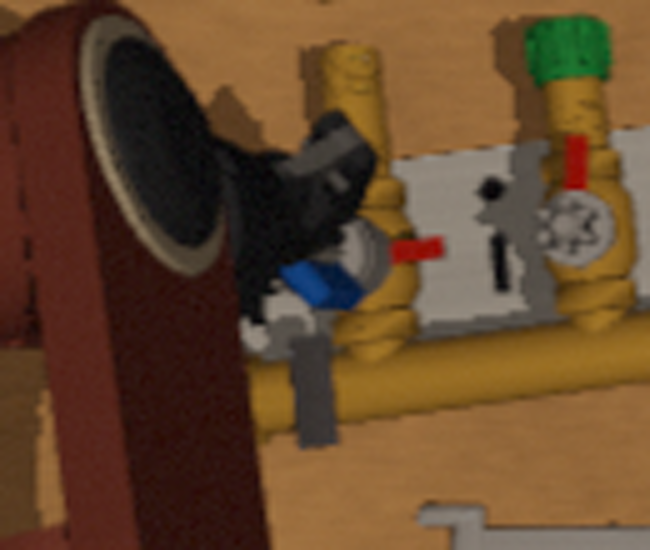

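jog_arm(
  steps=[
    {"dx": 0.0, "dy": 0.0, "dz": 0.0, "twist": 0.4},
    {"dx": 0.01, "dy": 0.0, "dz": 0.0, "twist": 0.4},
  ],
)

```text
t: 12.6
tool_pos: [0.4961, 0.2311, 0.1199]
tool_rot: [-2.907, -1.175, -0.006]
contact_force: [-3.3, -0.6, 2.2]
opening: 0.0109
```

```bash
python3 st.py
```

```text
t 12.6 tcp [0.4961 0.2311 0.1199] toolz [ 0.001   0.0074 -1.    ] yaw -46.0 F [-3.3 -0.6  2.2] T [0.01 0.69 0.19] open 0.0109
underside [0.4961 0.2315 0.0711] wingpt [0.496 0.231 0.135] q6 1.1
```

Torque relaxed from 1.2 to 0.2 N m. Twisting back a little more, then lifting.

jog_arm(
  steps=[
    {"dx": 0.0, "dy": 0.0, "dz": 0.0, "twist": 0.2},
    {"dx": 0.0, "dy": 0.0, "dz": 0.15, "twist": 0.2},
    {"dx": 0.0, "dy": 0.0, "dz": 0.4, "twist": 0.2},
    {"dx": 0.0, "dy": 0.0, "dz": 0.8, "twist": 0.2},
    {"dx": 0.0, "dy": 0.0, "dz": 1.2, "twist": 0.2},
  ],
)

```text
t: 13.22
tool_pos: [0.4961, 0.231, 0.1936]
tool_rot: [-2.886, -1.225, -0.006]
contact_force: [-0.7, 0.6, -3.5]
opening: 0.011
```

```bash
python3 st.py side8.png; python3 - <<'E'
from h import *
I=grab('top');u,v=proj(I,(.496,.229,.1));u,v=int(u),int(v);save(cv2.resize(I['frame'][v-50:v+60,u-65:u+65],None,fx=5,fy=5,interpolation=cv2.INTER_CUBIC),'top8.png')
E
```

```text
t 13.22 tcp [0.4961 0.231  0.1936] toolz [ 0.0011  0.0072 -1.    ] yaw -44.0 F [-0.7  0.6 -3.5] T [-0.01 -0.02 -0.04] open 0.011
underside [0.4961 0.2313 0.1447] wingpt [0.4961 0.2309 0.2087] q6 1.06
```

View pics/side8.png

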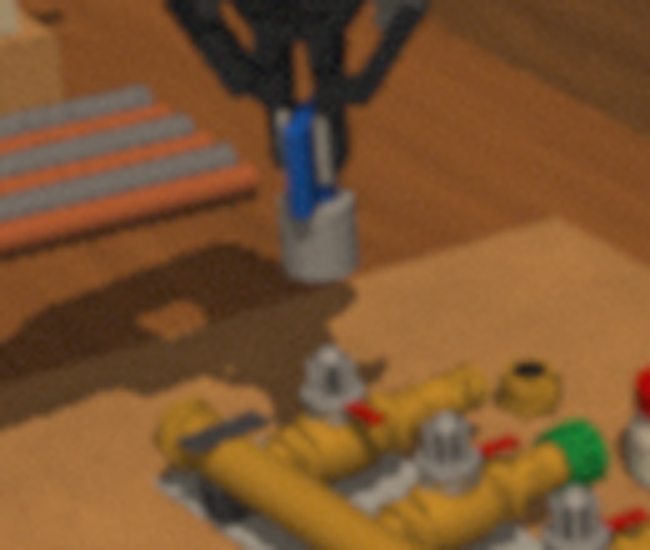

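View pics/top8.png

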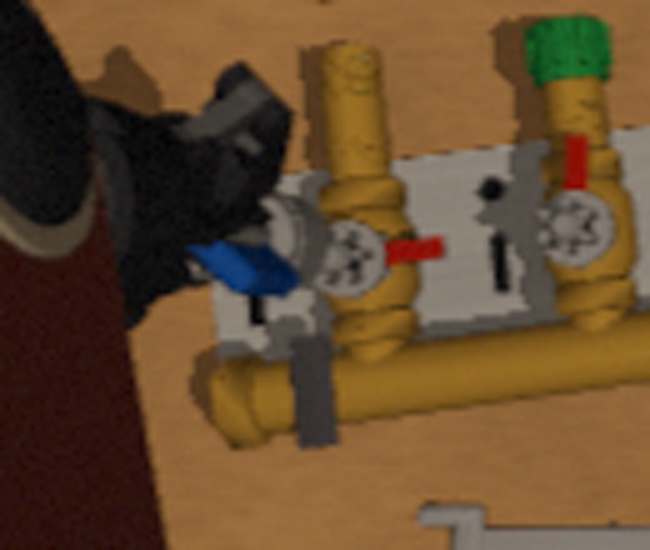

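```bash
python3 - <<'E'
from h import *
import pickle
T=pickle.load(open('top0.pkl','rb'))
P=[plane(T,320+x/4,160+y/4,.022) for x,y in((50,140),(238,95),(301,326),(116,377))]
print(np.round(P,4),np.mean(P,0).round(4))
for i in range(4):print(np.linalg.norm(P[i]-P[(i+1)%4]))
E
```

```text
[[ 0.5832 -0.198   0.022 ]
 [ 0.6098 -0.313   0.022 ]
 [ 0.4704 -0.3452  0.022 ]
 [ 0.4417 -0.2334  0.022 ]] [ 0.5263 -0.2724  0.022 ]
0.11800315183350159
0.14311848552962206
0.11541495847637825
0.14578659286038645
```

jog_arm(
  steps=[
    {"dx": 0.1, "dy": -0.95, "dz": 0.0, "twist": 0.0},
    {"dx": 0.2, "dy": -1.9, "dz": 0.0, "twist": 0.0},
    {"dx": 0.3, "dy": -2.85, "dz": 0.0, "twist": 0.0},
    {"dx": 0.4, "dy": -3.8, "dz": 0.0, "twist": 0.0},
    {"dx": 0.4, "dy": -4.5, "dz": 0.0, "twist": 0.0},
  ],
)

```text
t: 13.95
tool_pos: [0.5218, -0.0406, 0.1961]
tool_rot: [-2.888, -1.223, -0.016]
contact_force: [0.5, 1.0, -3.5]
opening: 0.0106
```

jog_arm(
  steps=[
    {"dx": 0.05, "dy": -0.9, "dz": 0.0, "twist": 0.0},
    {"dx": 0.1, "dy": -1.8, "dz": 0.0, "twist": 0.0},
    {"dx": 0.15, "dy": -2.7, "dz": 0.0, "twist": 0.0},
    {"dx": 0.15, "dy": -3.5, "dz": 0.0, "twist": 0.0},
    {"dx": 0.15, "dy": -3.85, "dz": 0.0, "twist": 0.0},
  ],
)

```text
t: 14.58
tool_pos: [0.53, -0.2738, 0.1952]
tool_rot: [-2.888, -1.219, -0.014]
contact_force: [0.3, 0.1, -3.2]
opening: 0.011
```

jog_arm(
  steps=[
    {"dx": 0.0, "dy": 0.0, "dz": -0.5, "twist": 0.0},
    {"dx": 0.0, "dy": 0.0, "dz": -1.0, "twist": 0.0},
    {"dx": 0.0, "dy": 0.0, "dz": -1.3, "twist": 0.0},
    {"dx": 0.0, "dy": 0.0, "dz": -1.3, "twist": 0.0},
  ],
)

```text
t: 15.08
tool_pos: [0.529, -0.2726, 0.1151]
tool_rot: [-2.885, -1.218, -0.011]
contact_force: [0.9, -0.3, -2.6]
opening: 0.0107
```

```bash
python3 st.py
```

```text
t 15.07 tcp [ 0.529  -0.2726  0.1151] toolz [ 0.0026  0.0121 -0.9999] yaw -44.2 F [ 0.9 -0.3 -2.6] T [-0.05  0.04 -0.03] open 0.0107
underside [ 0.5291 -0.272   0.0663] wingpt [ 0.5289 -0.2727  0.1302] q6 0.16
```

jog_arm(
  steps=[
    {"dx": 0.0, "dy": 0.0, "dz": -0.4, "twist": 0.0},
    {"dx": 0.0, "dy": 0.0, "dz": -0.8, "twist": 0.0},
    {"dx": 0.0, "dy": 0.0, "dz": -0.95, "twist": 0.0},
    {"dx": 0.0, "dy": 0.0, "dz": -1.0, "twist": 0.0},
  ],
)

```text
t: 15.58
tool_pos: [0.5295, -0.2727, 0.0559]
tool_rot: [-2.885, -1.219, -0.012]
contact_force: [-0.6, -0.4, -3.0]
opening: 0.0105
```

```bash
python3 st.py; python3 - <<'E'
from h import *
I=grab('side');u,v=proj(I,(.53,-.27,.06));u,v=int(u),int(v);save(cv2.resize(I['frame'][v-60:v+50,u-65:u+65],None,fx=5,fy=5,interpolation=cv2.INTER_CUBIC),'side9.png')
E
```

```text
t 15.57 tcp [ 0.5295 -0.2727  0.0559] toolz [ 0.0034  0.0116 -0.9999] yaw -44.2 F [-0.6 -0.4 -3. ] T [-0.03  0.04  0.01] open 0.0105
underside [ 0.5297 -0.2721  0.007 ] wingpt [ 0.5295 -0.2729  0.071 ] q6 0.16
```

View pics/side9.png

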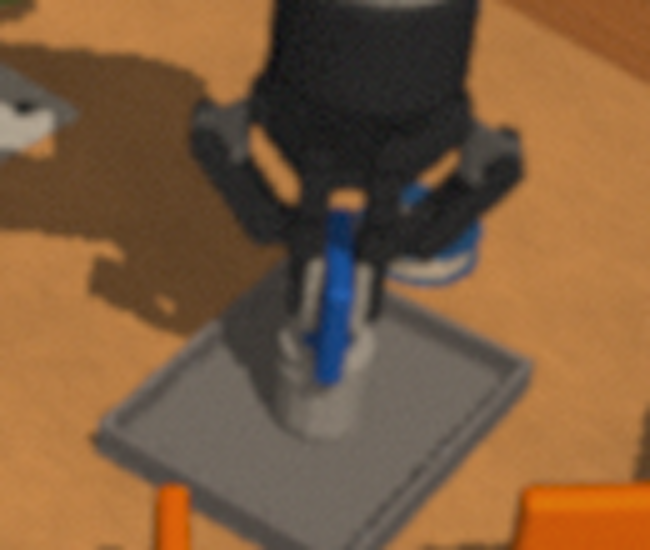

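Well inside the tray, about 3 mm above the floor. Setting it down lightly.

jog_arm(
  steps=[
    {"dx": 0.0, "dy": 0.0, "dz": -0.03, "twist": 0.0},
    {"dx": 0.0, "dy": 0.0, "dz": -0.06, "twist": 0.0},
    {"dx": 0.0, "dy": 0.0, "dz": -0.06, "twist": 0.0},
  ],
)

```text
t: 16.0
tool_pos: [0.5301, -0.2732, 0.053]
tool_rot: [-2.887, -1.219, -0.014]
contact_force: [0.6, 0.4, -1.8]
opening: 0.0109
```

```bash
python3 st.py
```

```text
t 16.0 tcp [ 0.5301 -0.2732  0.053 ] toolz [ 0.0049  0.0106 -0.9999] yaw -44.2 F [ 0.6  0.4 -1.8] T [-0.07 -0.03  0.04] open 0.0109
underside [ 0.5303 -0.2726  0.0041] wingpt [ 0.53   -0.2733  0.0681] q6 0.16
```

jog_arm(
  steps=[
    {"dx": 0.0, "dy": 0.0, "dz": -0.02, "twist": 0.0},
    {"dx": 0.0, "dy": 0.0, "dz": -0.02, "twist": 0.0},
  ],
)

```text
t: 16.25
tool_pos: [0.5302, -0.2732, 0.053]
tool_rot: [-2.887, -1.219, -0.013]
contact_force: [-3.7, 2.4, 3.8]
opening: 0.0109
```

jog_arm(
  steps=[
    {"dx": 0.0, "dy": 0.0, "dz": 0.0, "twist": 0.0},
    {"dx": 0.0, "dy": 0.0, "dz": 0.0, "twist": 0.0},
    {"dx": 0.0, "dy": 0.0, "dz": 0.0, "twist": 0.0},
    {"dx": 0.0, "dy": 0.0, "dz": 0.0, "twist": 0.0},
    {"dx": 0.0, "dy": 0.0, "dz": 0.0, "twist": 0.0},
  ],
  gripper=0,
  newtons=20,
)

```text
t: 16.88
tool_pos: [0.5302, -0.2732, 0.0529]
tool_rot: [-2.887, -1.219, -0.013]
contact_force: [0.6, 0.4, -0.1]
opening: 0.0853
```

```bash
python3 st.py; python3 - <<'E'
from h import *
I=grab('side');u,v=proj(I,(.53,-.27,.06));u,v=int(u),int(v);save(cv2.resize(I['frame'][v-60:v+50,u-65:u+65],None,fx=5,fy=5,interpolation=cv2.INTER_CUBIC),'side10.png')
E
```

```text
t 16.88 tcp [ 0.5302 -0.2732  0.0529] toolz [ 0.0046  0.0107 -0.9999] yaw -44.2 F [ 0.6  0.4 -0.1] T [-0.01 -0.05 -0.04] open 0.0853
underside [ 0.5304 -0.2727  0.004 ] wingpt [ 0.5301 -0.2734  0.068 ] q6 0.16
```

View pics/side10.png

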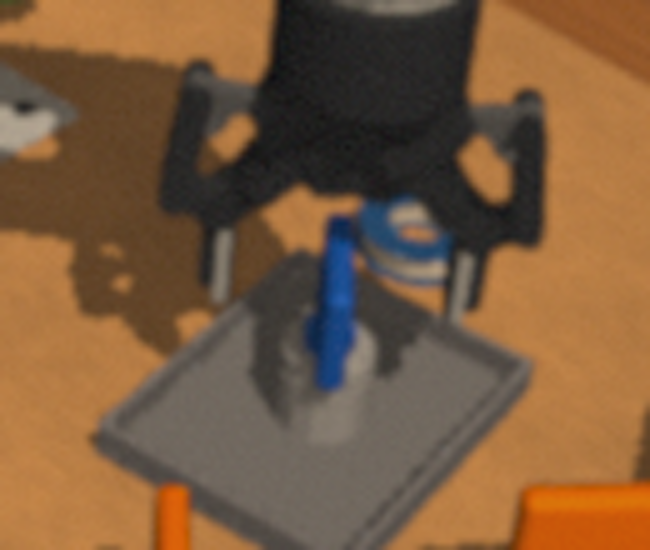

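The key is standing and released. Retreating straight up and then aside for the final view.

jog_arm(
  steps=[
    {"dx": 0.0, "dy": 0.0, "dz": 0.6, "twist": 0.0},
    {"dx": 0.0, "dy": 0.0, "dz": 1.4, "twist": 0.0},
    {"dx": 0.0, "dy": 0.0, "dz": 2.2, "twist": 0.0},
    {"dx": 0.0, "dy": 0.0, "dz": 3.0, "twist": 0.0},
    {"dx": 0.0, "dy": 0.0, "dz": 3.2, "twist": 0.0},
  ],
)

```text
t: 17.55
tool_pos: [0.5318, -0.2743, 0.2498]
tool_rot: [-2.893, -1.222, -0.02]
contact_force: [0.7, -0.2, -0.9]
opening: 0.0853
```

jog_arm(
  steps=[
    {"dx": -0.5, "dy": -0.6, "dz": 0.0, "twist": 0.0},
    {"dx": -1.0, "dy": -1.2, "dz": 0.0, "twist": 0.0},
    {"dx": -1.5, "dy": -1.8, "dz": 0.0, "twist": 0.0},
    {"dx": -2.0, "dy": -2.4, "dz": 0.0, "twist": 0.0},
    {"dx": -2.0, "dy": -2.4, "dz": 0.0, "twist": 0.0},
  ],
)

```text
t: 18.18
tool_pos: [0.4096, -0.4198, 0.2482]
tool_rot: [-2.893, -1.215, -0.018]
contact_force: [-0.1, 0.1, -0.2]
opening: 0.0854
```

```bash
python3 st.py; python3 - <<'E'
from h import *
import pickle
for n in('top','side'):
    I=grab(n);save(I['frame'],n+'F.png')
    T=pickle.load(open(n+'0.pkl','rb'))
    C=cloud(I);hsv=cv2.cvtColor(I['frame'],cv2.COLOR_RGB2HSV)
    sel=(abs(C[...,0]-.53)<.05)&(abs(C[...,1]+.272)<.05)&(hsv[...,0]>100)&(hsv[...,0]<130)&(hsv[...,1]>120)&(C[...,2]>.035)
    Q=C[sel];print(n,'wing',len(Q),Q.min(0).round(4),Q.max(0).round(4)) if len(Q) else print(n,'none')
    if n=='top':
      tt=Q[Q[:,2]>.082];print('top face z by end:',np.polyfit(tt[:,1],tt[:,2],1))
      for k,(u,v) in dict(L=(150,232),M=(188,213),R=(233,207)).items():
        m=cv2.inRange(hsv,(0,150,100),(6,255,255))|cv2.inRange(hsv,(172,150,100),(180,255,255));g=np.zeros_like(m);g[v-16:v+17,u-12:u+22]=m[v-16:v+17,u-12:u+22]
        vs,us=np.nonzero(g);P=np.array([plane(I,a,b,.069)[:2] for a,b in zip(us,vs)]);stem=dict(L=(.4963,.2305),M=(.509,.1308),R=(.5215,.032))[k]
        d=P.mean(0)-stem;print(k,len(P),'pointer world deg',np.degrees(np.arctan2(d[1],d[0])),'shut angle deg',7.15-np.degrees(np.arctan2(d[1],d[0])))
E
```

```text
t 18.18 tcp [ 0.4096 -0.4198  0.2482] toolz [ 0.0093  0.0079 -0.9999] yaw -44.5 F [-0.1  0.1 -0.2] T [ 0.05  0.02 -0.01] open 0.0854
underside [ 0.4101 -0.4194  0.1993] wingpt [ 0.4095 -0.4199  0.2633] q6 -0.16
top wing 232 [ 0.509  -0.2927  0.0365] [ 0.5506 -0.2498  0.0933]
top face z by end: [-0.03983459  0.07828094]
L 49 pointer world deg -82.18611710325267 shut angle deg 89.33611710325268
M 41 pointer world deg 3.9832184728992206 shut angle deg 3.1667815271007798
R 43 pointer world deg 2.716244148941474 shut angle deg 4.433755851058526
side wing 192 [ 0.5057 -0.2959  0.0435] [ 0.5509 -0.2566  0.0917]
```

View pics/topF.png

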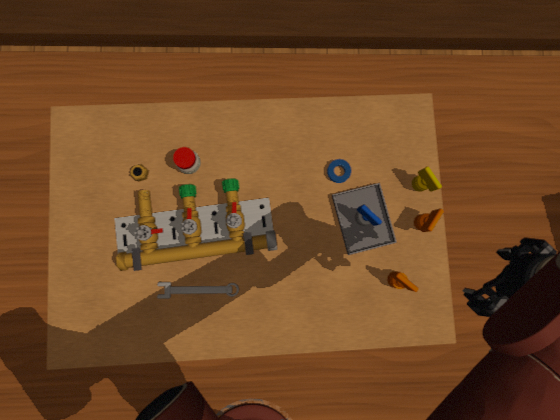

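View pics/sideF.png

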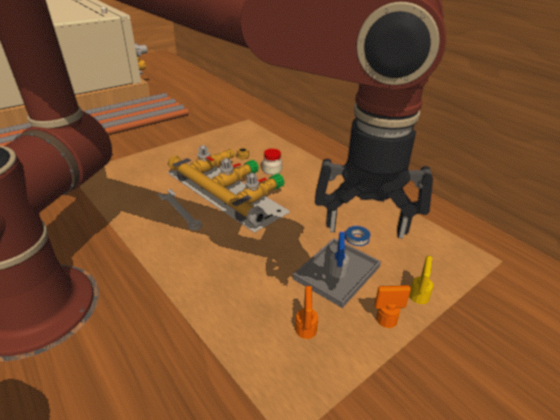

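The final pictures show the left pointer square to its pipe at (157,231), measured at about 89°. The mid and right pointers are still along their pipes, at 3 to 4°. The key stands upright in the tray at (369,215), the bystanders haven't moved, and the gripper is clear. Handing in.

```bash
python3 -c "
from station import ctrl
print(ctrl.finish_job())"
```

```text
the job is handed in; nothing more can be done
None
```

The left outlet, the one with no cap, now has its valve fully shut. I felt the key's teeth into mesh by turning it about 48° counter-clockwise under roughly 10 N. It then went fully home, with the wing point 64 mm above the stem foot. I turned the valve clockwise until the torque rose from about 0.35 to 1.2 N m at its stop, then stood the key back in the tray and let go.

- **Valves:** the left pointer measured about 89° (shut). The mid and right pointers measured about 3° and 4° (open).
- **Key:** it stands upright in the tray, close to the centre of the floor, and the gripper is open and clear of it.
- **Bystanders:** by eye, the wrench, tape, nut and jar are where they started; I did not measure them.
- **Disagreements:** the side camera's fits were off by 2 to 4 mm, so I relied on the top view and contact forces. The tool tilted by up to about 0.025 rad (limit 0.08) as the key was carried to the stem; it was about 0.01 when the key was home and set down. No check failed.

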